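# Line up the brass lighthouses by height on the display rail

## Robot

A 6-joint arm with a two-finger parallel gripper is mounted at the origin on the work surface. World frame = base frame: x ahead of the robot, y to its left, z up, the work surface at z = 0. Lengths are in m, angles in rad, forces in N, time in s.
With the tool pointing down it reaches from about 0.375 to 0.9 m from the base axis. Payload 3.1 kg.
Tool frame: the origin (TCP) lies at the centre of the arm's flange, where the gripper is bolted on; the fingertips stand 182 mm ahead of it and the grasp point (between the pads) lies 164 mm ahead of it; z points along the fingers, y is the line along which they close (so a half turn about z gives the same grasp; the last joint's range is limited). The gripper opens to 87 mm and grips with 3 to 60 N. Pads are 19 mm wide; open, the fingers measure 117 mm over their backs; the gripper's body (75 mm by 190 mm) begins 51 mm behind the grasp point.
Start: joints at [-1.504, 0.527, 1.433, -0, 1.181, -0.178], TCP at [0.152, -0.606, 0.405] pointing down, gripper open.
Joint ranges: [-3.08, 3.08], [-0.75, 2.2], [0.22, 2.44], [-1.43, 4.57], [0, 2.65], [-2.85, 2.85]. Speed limits (rad/s): [2.79, 2.79, 3.14, 3.14, 3.14, 3.14].

## Interface

Orientations are given as a unit quaternion [x, y, z, w].
In Python, from rig import * gives the robot as it stands.
- The arm moves only by the tool move_arm, never from a script. Its argument "commands" is a list that holds one entry, the list of rows, each a list of 6 numbers: the shift along the tool's x, y, z in units of 40 mm (1.0 is 40 mm), then the turn, a rotation vector about the tool's x, y, z in rad. A call has 1 to 12 rows; each row is the pose to reach, as a shift and turn from the pose commanded when the call began, along the tool's axes at that moment; what a row does not reach only later rows make up. A row lasts 1/8 s, in which the tool goes at most 62.5 mm and 10.7 degrees, less where a joint would pass 70% of its speed; a pose out of reach is approached as far as the arm can. A call with a gripper value outside its range is refused whole. "claw" is the closure, from -1 (fully open) to 1 (shut), so that 0 is half open, set as the call begins (left out, the last holds). The fingers move at their own pace and stop on an object; "squeeze" is the grip in N (left out, the last holds). Time passes only in rows, so rows that repeat a pose let the fingers close. It gives the time, the measured TCP pose, the force, the opening and the grip force at its end, in the units of the state.
- get_obs(): the state, without advancing time (a new reading comes with each control period).
- camera(name): name is "side" or "top"; returns a dict with "pixels" (384x512x3 uint8, blue, green, red), "range_z" (384x512 float32, m along the optical axis (not along the pixel's ray), 0 where there is no reading), "camera_matrix" (3x3 intrinsics, pixels), "D" ([k1, k2, p1, p2, k3] as OpenCV has them; the pictures are not rectified), "extrinsics" (4x4, takes a point from world to camera coordinates). Camera axes: x right, y up, looking along -z (the intrinsics and any distortion apply to the point x, -y, -z); pixel columns grow to the right and rows downward; lengths in m; the calibration is good to about 2 mm. A picture is of the moment at which its call begins.
- hand_in(): hands the job in; it is judged then, once.
The state is a dict: "time": time; "q": joint angles; "joint_velocities": joint speeds; "joint_torque": joint torques, N m; "position": TCP position; "tool_rot": TCP orientation; "ft_force": force on the tool from outside, world axes, zero at the start; "moment": the same for the moment, N m; "grip_width": finger opening in m; "grip_force": force on a finger pad.
Only numpy, scipy, OpenCV 4.12 (cv2) and the standard library are available. Lean on these libraries where they do the work, as an engineer would, in place of code of your own. Each camera call takes 0.05 s, during which the arm holds its last target. There are 200 camera calls.

## Task

Line up the four brass lighthouses by height on the display rail, each standing upright in the middle of its own round mark: the shortest on the mark next to the shell-shaped box, then taller and taller to the tallest at the other end of the row. Do not let any lighthouse fall over, and leave the shell box where it is.

Things in the scene. Friction and masses are not known exactly. Their poses are not given: they have to be found in the camera images.
- lh_56_center (a point): Brass lighthouse figurine number 1 of 4 in height: 56 mm tall, standing upright, loose, 100 g give or take a third. Round flat foot 40 mm in diameter and 5 mm high, straight round shaft 24 mm in diameter from 5 mm up to 41 mm, then a gallery ring 30 mm across and a narrower lantern with a domed roof. The point is on its axis half-way up (28 mm above its underside); z is up along the axis. All four have the same shape, only their size differs.
- lh_70_center (a point): Brass lighthouse figurine number 2 of 4 in height: 70 mm tall, standing upright, loose, 160 g give or take a third. Round flat foot 45 mm in diameter and 5 mm high, straight round shaft 28 mm in diameter from 5 mm up to 52 mm, then a gallery ring 34 mm across and a narrower lantern with a domed roof. The point is on its axis half-way up (35 mm above its underside); z is up along the axis. All four have the same shape, only their size differs.
- lh_84_center (a point): Brass lighthouse figurine number 3 of 4 in height: 84 mm tall, standing upright, loose, 220 g give or take a third. Round flat foot 50 mm in diameter and 5 mm high, straight round shaft 32 mm in diameter from 5 mm up to 62 mm, then a gallery ring 38 mm across and a narrower lantern with a domed roof. The point is on its axis half-way up (42 mm above its underside); z is up along the axis. All four have the same shape, only their size differs.
- lh_98_center (a point): Brass lighthouse figurine number 4 of 4 in height: 98 mm tall, standing upright, loose, 280 g give or take a third. Round flat foot 55 mm in diameter and 5 mm high, straight round shaft 36 mm in diameter from 5 mm up to 73 mm, then a gallery ring 42 mm across and a narrower lantern with a domed roof. The point is on its axis half-way up (49 mm above its underside); z is up along the axis. All four have the same shape, only their size differs.
- mark_a: Round cream enamel mark with a brass rim, 68 mm in diameter, 3 mm thick, fixed on the mahogany display rail (a low board 370 x 85 x 10 mm). Four identical marks stand in a straight row along the rail, 95 mm apart, in the row order a, b, c, d; this is an end one. Origin: centre of its underside, its top is 3 mm higher (13 mm above the counter); y runs along the row from a towards d, x across it, z up.
- mark_b: Round cream enamel mark with a brass rim, 68 mm in diameter, 3 mm thick, fixed on the mahogany display rail (a low board 370 x 85 x 10 mm). Four identical marks stand in a straight row along the rail, 95 mm apart, in the row order a, b, c, d; this is an inner one. Origin: centre of its underside, its top is 3 mm higher (13 mm above the counter); y runs along the row from a towards d, x across it, z up.
- mark_c: Round cream enamel mark with a brass rim, 68 mm in diameter, 3 mm thick, fixed on the mahogany display rail (a low board 370 x 85 x 10 mm). Four identical marks stand in a straight row along the rail, 95 mm apart, in the row order a, b, c, d; this is an inner one. Origin: centre of its underside, its top is 3 mm higher (13 mm above the counter); y runs along the row from a towards d, x across it, z up.
- mark_d: Round cream enamel mark with a brass rim, 68 mm in diameter, 3 mm thick, fixed on the mahogany display rail (a low board 370 x 85 x 10 mm). Four identical marks stand in a straight row along the rail, 95 mm apart, in the row order a, b, c, d; this is an end one. Origin: centre of its underside, its top is 3 mm higher (13 mm above the counter); y runs along the row from a towards d, x across it, z up.
- shell: Pearl-white resin box in the shape of a ribbed scallop shell, about 75 mm across and 40 mm high, loose, 0.6 kg. It stands on the counter just beyond one end of the rail, about 100 mm from the centre of the end mark (which end changes); a small open pine crate stands beyond the other end. Origin: centre of its underside.
Mind the look-alikes: they are no part of the job. Leave any turquoise or white look-alike of the part that bears lh_56_center alone. Leave any black or green look-alike of the part that bears lh_70_center alone.

How it is judged:
At the end, for the whole second after the job is handed in: Each lighthouse stands upright (within 0.1 rad) and at rest on top of its own mark, its axis within 12 mm of the mark's centre; counted from the end where the shell box stands, they are in rising order of height: 56, 70, 84, 98 mm (((horizontal distance between shell and mark_a below 0.2 m and horizontal distance between lh_56_center and mark_a below 0.012 m and horizontal distance between lh_70_center and mark_b below 0.012 m and horizontal distance between lh_84_center and mark_c below 0.012 m and horizontal distance between lh_98_center and mark_d below 0.012 m) or (horizontal distance between shell and mark_d below 0.2 m and horizontal distance between lh_56_center and mark_d below 0.012 m and horizontal distance between lh_70_center and mark_c below 0.012 m and horizontal distance between lh_84_center and mark_b below 0.012 m and horizontal distance between lh_98_center and mark_a below 0.012 m)) and angle between each of lh_56_center, lh_70_center, lh_84_center, lh_98_center's own z axis and vertical below 0.1 rad and height (world z) of lh_56_center between 0.035 and 0.047 m and linear speed of each of lh_56, lh_70, lh_84, lh_98 below 0.02 m/s and height (world z) of lh_70_center between 0.042 and 0.054 m and height (world z) of lh_84_center between 0.049 and 0.061 m and height (world z) of lh_98_center between 0.056 and 0.068 m); the robot touches nothing.
It fails at once if a lighthouse falls over (leans more than 1 rad) (angle between any of lh_56_center, lh_70_center, lh_84_center, lh_98_center's own z axis and vertical above 1 rad).
It fails at once if the shell box is moved by more than 20 mm (distance of shell from where it was at the start of the episode above 0.02 m).
It also fails if it takes over 99 s, if anything falls off the work surface, if the arm or the gripper's body presses on something with over 40 N, if the wrist force passes 120 N, or if a joint passes its speed limit or range.

## Working session

There is one attempt and no reset: what is moved stays moved. The work goes in short steps, Python scripts to look and compute and a tool call to move; the robot and the scene stay as the last step left them, time stands still between calls to the robot, and variables do not carry over. Pictures are saved under pics/ and viewed, at most 15 in all, crops included, and the job is handed in when it is done.

Besides the shell and the picture viewer there is one more tool, called after "Call:" by a JSON object that holds its "method" and its "body", one argument or row to a line. move_arm: Moves the arm, as the interface text tells. Its arguments: {"type":"object","properties":{"commands":{"type":"array","items":{"type":"array","items":{"type":"array","items":{"type":"number"}}}},"claw":{"type":"number"},"squeeze":{"type":"number"}},"required":["commands"]}

```bash
ls; mkdir -p pics
python3 - <<'E'
from rig import *
import cv2,numpy as np
for n in("top","side"):
    c=camera(n); cv2.imwrite(f"pics/{n}0.png",cv2.resize(c["pixels"],(768,576)))
    np.savez(f"{n}0.npz",**c); print(n,c["camera_matrix"],c["D"],c["extrinsics"],(c["range_z"]>0).mean())
o=get_obs();print({k:np.round(v,4) for k,v in o.items()})
E
```

```text
pics
top [[351.91997774   0.         249.52357528]
 [  0.         351.91997774 189.79894119]
 [  0.           0.           1.        ]] [-0.04092231  0.          0.          0.          0.        ] [[-0.07565014 -0.99709951  0.00834423  0.01913544]
 [ 0.97496543 -0.07221089  0.21030455 -0.52077725]
 [-0.20909202  0.02404491  0.97760031 -0.82734619]
 [ 0.          0.          0.          1.        ]] 0.9959462483723959
side [[394.31097515   0.         255.77864884]
 [  0.         394.31097515 189.06206604]
 [  0.           0.           1.        ]] [0.00668042 0.         0.         0.         0.        ] [[-0.84663848 -0.53181931  0.01927438  0.42779774]
 [ 0.35433081 -0.53631982  0.76603572 -0.25568463]
 [-0.39705535  0.65538483  0.64250897 -0.66688   ]
 [ 0.          0.          0.          1.        ]] 0.9960072835286459
{'time': np.float64(0.1), 'q': array([-1.5035,  0.5284,  1.4337, -0.    ,  1.1814, -0.1785]), 'joint_velocities': array([ 0.0018, -0.0016, -0.0018,  0.0006,  0.0014, -0.0003]), 'joint_torque': array([ 4.00000e-04, -4.40984e+01, -1.77151e+01,  6.35000e-02,
        5.34000e-02, -0.00000e+00]), 'position': array([ 0.1521, -0.6059,  0.4039]), 'tool_rot': array([ 9.925e-01,  1.226e-01,  1.000e-04, -1.000e-03]), 'ft_force': array([-0.6449,  0.5752,  0.1921]), 'moment': array([-0.0491, -0.017 , -0.0032]), 'grip_force': np.float64(0.0), 'grip_width': np.float64(0.0872)}
```

View pics/top0.png

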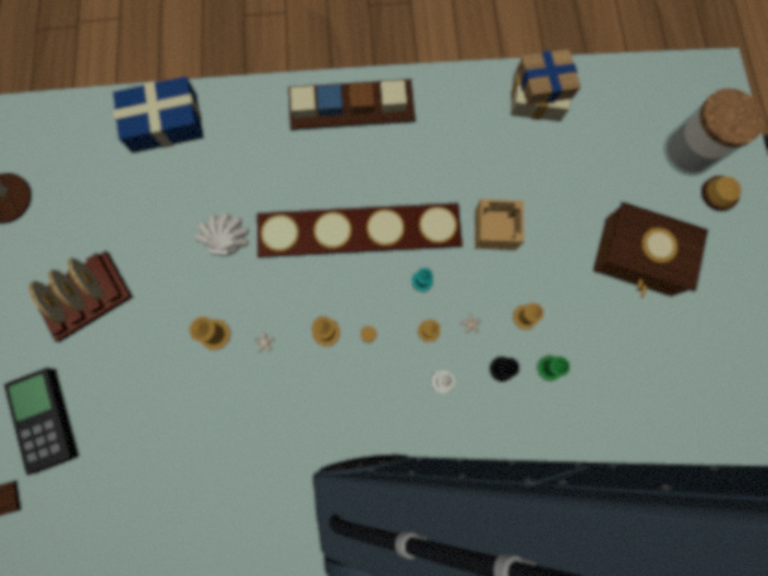

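View pics/side0.png

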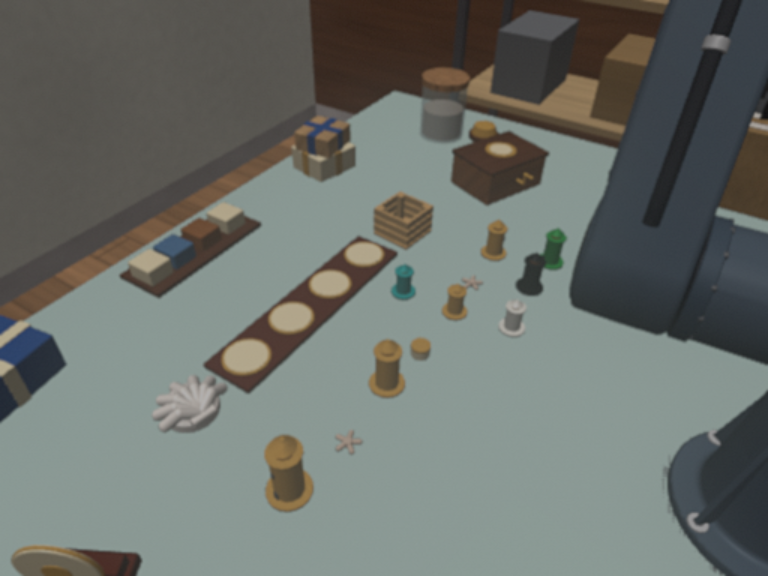

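The top view shows these things (768 px frame):
- **Brass lighthouses:** (211,332), (326,331), (429,330) and (528,316).
- **Look-alikes:** a brass-topped cap at (368,334), and turquoise (423,280), white (443,381), black (504,368) and green (553,367) lighthouses.
- **Marks:** (280,232), (332,229), (385,227) and (438,224).
- **Rail ends:** the shell is at (222,234) on the left and the crate is on the right.

Next I measure the brass figures and the marks.

```bash
cat > h.py <<'E'
import cv2,numpy as np
from scipy.optimize import least_squares
def cloud(c):
    z=c["range_z"];h,w=z.shape
    g=np.stack(np.meshgrid(np.arange(w),np.arange(h)),-1).reshape(-1,1,2).astype(np.float64)
    u=cv2.undistortPoints(g,c["camera_matrix"],c["D"]).reshape(h,w,2)
    P=np.stack([u[...,0]*z,-u[...,1]*z,-z],-1); E=c["extrinsics"]
    return (P-E[:3,3])@E[:3,:3], u
def ray(c,px,h):
    u=cv2.undistortPoints(np.array([[px]],float),c["camera_matrix"],c["D"])[0,0];E=c["extrinsics"]
    d=E[:3,:3].T@np.array([u[0],-u[1],-1]);o=-E[:3,:3].T@E[:3,3]
    return o+d*(h-o[2])/d[2]
def circ(p,r):
    f=lambda s:np.hypot(p[:,0]-s[0],p[:,1]-s[1])-r
    s=least_squares(f,p.mean(0),loss="soft_l1",f_scale=.002);return s.x,np.abs(f(s.x)).mean()
def brass(c):
    hsv=cv2.cvtColor(c["pixels"],cv2.COLOR_BGR2HSV)
    return cv2.inRange(hsv,(8,110,60),(25,255,255))
E
python3 - <<'E'
from h import *
R={40:12,45:14,50:16,55:18}
for n in("top","side"):
    c=dict(np.load(f"{n}0.npz"));W,_=cloud(c)
    k,l,s,cen=cv2.connectedComponentsWithStats(brass(c))
    print(n)
    for i in range(1,k):
        if s[i,4]<40: continue
        p=W[l==i]; h=np.percentile(p[:,2],97)
        if not(.15<p[:,0].mean()<.55 and h<.15): continue
        t=p[p[:,2]>h-.008]; 
        print(np.round(cen[i]*1.5),s[i,4],"mean",p.mean(0).round(3),"h",h.round(3),"topmean",t.mean(0).round(3))
        H=min((56,70,84,98),key=lambda a:abs(a-h*1000)); r={56:.012,70:.014,84:.016,98:.018}[H]
        q=p[(p[:,2]>.012)&(p[:,2]<.7*H/1000)]
        if len(q)>10: print("   ",H,len(q),circ(q[:,:2],r))
    hsv=cv2.cvtColor(c["pixels"],cv2.COLOR_BGR2HSV)
    m=cv2.inRange(hsv,(15,30,130),(40,140,255))
    cs,_=cv2.findContours(m,cv2.RETR_EXTERNAL,cv2.CHAIN_APPROX_NONE)
    for q in cs:
        if cv2.contourArea(q)<150: continue
        e=cv2.fitEllipse(q);a=np.array(e[0])
        print("mark?",(a*1.5).round(),np.round(e[1],1),cv2.contourArea(q),ray(c,e[0],.013).round(4))
E
```

```text
top
[659. 246.] 441 mean [ 0.547 -0.503  0.077] h 0.08 topmean [ 0.547 -0.503  0.077]
[ 82. 292.] 125 mean [0.546 0.472 0.052] h 0.097 topmean [0.538 0.425 0.154]
    98 98 (array([0.54159432, 0.4904558 ]), np.float64(0.011219135438608781))
[ 64. 303.] 97 mean [0.527 0.503 0.054] h 0.101 topmean [0.54  0.492 0.098]
    98 62 (array([0.53456199, 0.50122678]), np.float64(0.008525859165888676))
[105. 296.] 40 mean [0.542 0.447 0.025] h 0.038 topmean [0.546 0.441 0.035]
    56 40 (array([0.5401766 , 0.44563264]), np.float64(0.003612413646564018))
[527. 315.] 228 mean [ 0.451 -0.271  0.048] h 0.069 topmean [ 0.449 -0.267  0.107]
    70 44 (array([ 0.45593642, -0.28152873]), np.float64(0.00035141133001344657))
[ 50. 319.] 41 mean [0.502 0.522 0.057] h 0.09 topmean [0.507 0.516 0.087]
    84 20 (array([0.51360474, 0.52647931]), np.float64(0.002584580297445541))
[209. 332.] 364 mean [0.461 0.255 0.058] h 0.095 topmean [0.462 0.255 0.113]
    98 53 (array([0.46550353, 0.2646947 ]), np.float64(0.000365618560607947))
[325. 331.] 257 mean [0.45  0.067 0.049] h 0.082 topmean [0.455 0.069 0.078]
 
[... 1735 characters left out ...]
04]
[283. 453.] 417 mean [0.457 0.275 0.087] h 0.096 topmean [0.453 0.279 0.11 ]
[290. 496.] 264 mean [0.455 0.277 0.009] h 0.009 topmean [0.455 0.277 0.009]
mark? [288. 487.] [25.6 30. ] 205.0 [0.4608 0.2719 0.013 ]
mark? [282. 451.] [18.9 25.3] 300.0 [0.4972 0.2395 0.013 ]
mark? [386. 350.] [13.3 18.1] 168.5 [0.4804 0.033  0.013 ]
mark? [245. 356.] [22.1 31.9] 552.0 [0.6372 0.1483 0.013 ]
mark? [290. 317.] [19.1 29.3] 438.0 [0.6353 0.0535 0.013 ]
mark? [329. 283.] [17.  26.7] 354.0 [ 0.6337 -0.0416  0.013 ]
mark? [148. 260.] [12.9 22.7] 212.0 [0.916  0.0754 0.013 ]
mark? [363. 253.] [14.8 25. ] 289.0 [ 0.6318 -0.1364  0.013 ]
mark? [555.  96.] [ 27.6 117. ] 1061.5 [ 0.5914 -0.968   0.013 ]
```

The heights come out at 98, 84, 56 and 70 mm for the brass pieces at (209,332), (325,331), (428,330) and (527,315). The cap at (368,333) is only 23 mm high, so it is not one of them. The shell is at the +y end, so 56 goes to y≈+0.145 and 98 to y≈-0.14. Before the first reach I check one close crop and get the look-alikes' positions.

Run:
```python
from h import *
c=dict(np.load("top0.npz"));s=dict(np.load("side0.npz"))
a=cv2.resize(c["pixels"][170:265,110:400],None,fx=2.7,fy=2.7,interpolation=3)
b=cv2.resize(s["pixels"][140:345,160:400],None,fx=1.6,fy=1.6,interpolation=3)
im=np.zeros((a.shape[0]+b.shape[0],a.shape[1],3),np.uint8);im[:a.shape[0]]=a;im[a.shape[0]:,:b.shape[1]]=b
cv2.imwrite("pics/crop.png",im);print(im.shape)
for n,p in dict(turq=(423,280),white=(443,381),black=(504,368),green=(553,367)).items(): print(n,ray(c,(p[0]/1.5,p[1]/1.5),.03).round(3))
```

```text
(584, 783, 3)
turq [ 0.528 -0.105  0.03 ]
white [ 0.355 -0.122  0.03 ]
black [ 0.368 -0.226  0.03 ]
green [ 0.363 -0.309  0.03 ]
```

View pics/crop.png

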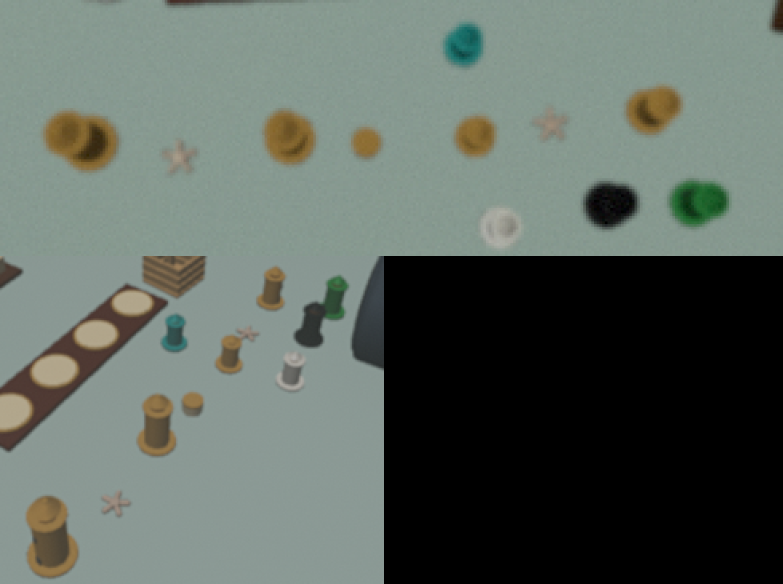

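The crop confirms the choice. The brass pieces at crop (88,143), (290,138), (475,137) and (650,111) have full lighthouse shapes, and the cap at (367,142) does not. I start with the 70, the nearest.

Call:
{"method": "move_arm", "body": {
  "commands": [
    [[9.38,-6.13,0,0,0,-1.325],[9.38,-6.13,0,0,0,-1.325],[9.38,-6.13,0,0,0,-1.325],[9.38,-6.13,0,0,0,-1.325],[9.38,-6.13,0,0,0,-1.325],[9.38,-6.13,0,0,0,-1.325],[9.38,-6.13,0,0,0,-1.325],[9.38,-6.13,0,0,0,-1.325],[9.38,-6.13,0,0,0,-1.325],[9.38,-6.13,0,0,0,-1.325],[9.38,-6.13,0,0,0,-1.325],[9.38,-6.13,0,0,0,-1.325]]
  ],
  "claw": -0.5,
  "squeeze": 15
}}

```text
time: 1.6
position: [0.4557, -0.2781, 0.4047]
tool_rot: [0.708, 0.706, -0.0, -0.0]
ft_force: [-0.7, -1.4, -0.0]
grip_width: 0.0652
grip_force: 0.0
```

Run:
```python
from rig import *
from h import *
from scipy.spatial.transform import Rotation as R
c=camera("top");s=camera("side")
im=np.vstack([cv2.resize(c["pixels"][150:290,250:420],None,fx=2.2,fy=2.2),cv2.resize(s["pixels"][0:130,250:420],None,fx=2.2,fy=2.2)])
cv2.imwrite("pics/m1.png",np.hstack([cv2.resize(c["pixels"],(400,300)),cv2.resize(s["pixels"],(400,300))]))
o=get_obs();print(o["position"].round(4),R.from_quat(o["tool_rot"]).as_matrix().round(3),o["q"].round(2),o["grip_width"])
t=np.load("top0.npz");t=dict(t)
for n,p in {98:(88,143),84:(290,138),56:(475,137),70:(650,111)}.items(): print(n,ray(t,(110+p[0]/2.7-.3,170+p[1]/2.7-.3),.004).round(3))
```

```text
[ 0.456  -0.2777  0.4047] [[ 0.001  1.    -0.   ]
 [ 1.    -0.001  0.   ]
 [ 0.    -0.    -1.   ]] [-0.76  0.41  1.66 -0.    1.08 -0.76] 0.06529927667237381
98 [0.465 0.265 0.004]
84 [0.455 0.069 0.004]
56 [ 0.443 -0.109  0.004]
70 [ 0.455 -0.282  0.004]
```

View pics/m1.png

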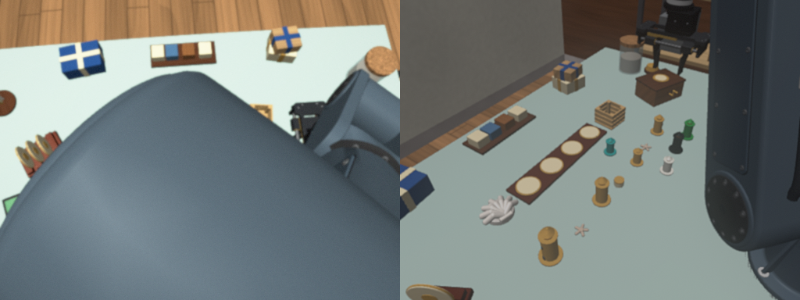

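Call:
{"method": "move_arm", "body": {
  "commands": [
    [[0,0,1.2,0,0,0],[0,0,2.4,0,0,0],[0,0,3.25,0,0,0],[0,0,3.25,0,0,0],[0,0,3.25,0,0,0]]
  ]
}}

```text
time: 2.33
position: [0.4568, -0.2776, 0.2757]
tool_rot: [0.707, 0.707, 0.0, 0.001]
ft_force: [0.6, 0.3, 0.8]
grip_width: 0.0651
grip_force: 0.0
```

Run:
```python
from rig import *
from h import *
s=camera("side");o=get_obs();print(o["position"].round(4))
x0,y0=290,90
cv2.imwrite("pics/m2.png",cv2.resize(s["pixels"][y0:y0+100,x0:x0+130],None,fx=6,fy=5.9))
def proj(p):
    q=s["extrinsics"][:3]@np.append(p,1); q=q*[1,-1,-1]
    return cv2.projectPoints(q.reshape(1,1,3),np.zeros(3),np.zeros(3),s["camera_matrix"],s["D"])[0][0,0]
P=o["position"]
for n,w in dict(tipmid=(0,0,-.182),tipL=(-.0326,0,-.182),tipR=(.0326,0,-.182)).items():
    a=proj(P+w);print(n,(a-[x0,y0])*[6,5.9])
for w in((.456,-.277,.07),(.456,-.277,0)): print(w,(proj(np.array(w))-[x0,y0])*[6,5.9])
```

```text
[ 0.4569 -0.2776  0.2762]
tipmid [259.46018265 278.93347504]
tipL [334.06294316 302.87785873]
tipR [186.83868669 255.61858852]
(0.456, -0.277, 0.07) [252.35944279 328.99869892]
(0.456, -0.277, 0) [229.2249005  461.38725233]
```

View pics/m2.png

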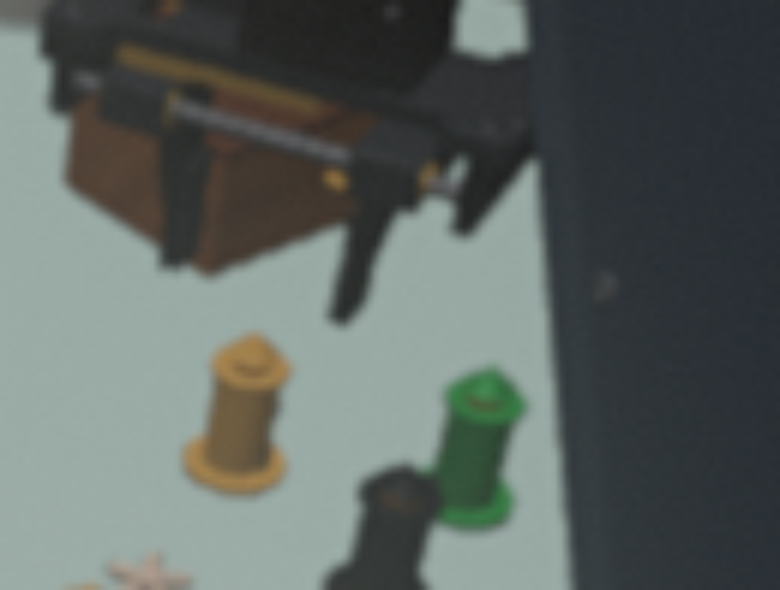

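The fingers straddle the brass 70: tips at (175,262) and (343,318), dome at (254,335), foot at (236,464). The residuals are about 3 mm, so I go down and grip.

Call:
{"method": "move_arm", "body": {
  "commands": [
    [[0,0,1.0,0,0,0],[0,0,1.6,0,0,0],[0,0,1.85,0,0,0],[0,0,1.85,0,0,0]]
  ]
}}

```text
time: 2.88
position: [0.4567, -0.2773, 0.2014]
tool_rot: [0.707, 0.707, 0.0, 0.001]
ft_force: [0.1, -0.5, 0.7]
grip_width: 0.0652
grip_force: 0.0
```

Call:
{"method": "move_arm", "body": {
  "commands": [
    [[0,0,0,0,0,0],[0,0,0,0,0,0],[0,0,0,0,0,0],[0,0,0,0,0,0],[0,0,0,0,0,0],[0,0,0,0,0,0]]
  ],
  "claw": 1,
  "squeeze": 15
}}

```text
time: 3.62
position: [0.4562, -0.2771, 0.2009]
tool_rot: [0.707, 0.707, -0.0, -0.0]
ft_force: [-0.5, -0.8, 2.7]
grip_width: 0.0319
grip_force: 15.1
```

Width is 31.9 mm where I expected 28, so I lift a little and look.

Call:
{"method": "move_arm", "body": {
  "commands": [
    [[0,0,-0.3,0,0,0],[0,0,-0.6,0,0,0],[0,0,-0.6,0,0,0],[0,0,-0.6,0,0,0]]
  ]
}}

```text
time: 4.12
position: [0.4564, -0.277, 0.225]
tool_rot: [0.707, 0.707, 0.0, 0.0]
ft_force: [-0.3, 0.4, -1.3]
grip_width: 0.0317
grip_force: 14.8
```

Run:
```python
from rig import *
from h import *
s=camera("side");o=get_obs();print(o["position"].round(4),o["grip_width"],o["grip_force"],o["ft_force"].round(1),o["moment"].round(3))
x0,y0=290,90
cv2.imwrite("pics/m3.png",cv2.resize(s["pixels"][y0:y0+100,x0:x0+130],None,fx=6,fy=5.9))
```

```text
[ 0.4563 -0.277   0.2247] 0.0314755739385087 14.799124002456665 [-0.1  0.3 -1.1] [-0.032 -0.122 -0.042]
```

View pics/m3.png

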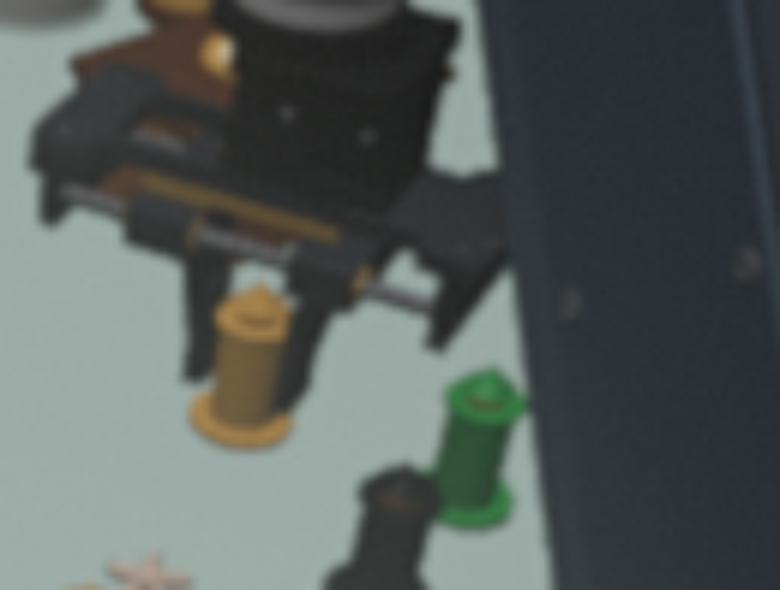

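The 70 is held upright and off the counter: dome at (260,290), foot at (243,420). I carry it to the second mark.

Call:
{"method": "move_arm", "body": {
  "commands": [
    [[0,0,-0.6,0,0,0],[0,0,-1.5,0,0,0],[0.5,0.3,-2.4,0,0,0],[1.5,0.8,-3,0,0,0],[2.5,1.4,-3,0,0,0],[3.5,1.9,-3,0,0,0],[4.5,2.5,-3,0,0,0],[5.5,3.0,-3,0,0,0],[6.5,3.6,-3,0,0,0],[7.5,4.1,-3,0,0,0],[8.0,4.4,-3,0,0,0],[8.25,4.55,-3,0,0,0]]
  ]
}}

```text
time: 5.68
position: [0.6385, 0.0537, 0.3442]
tool_rot: [0.707, 0.708, -0.001, -0.0]
ft_force: [1.5, -0.3, -1.4]
grip_width: 0.0316
grip_force: 14.8
```

Call:
{"method": "move_arm", "body": {
  "commands": [
    [[0,0,0.5,0,0,0],[0,0,1.2,0,0,0],[0,0,1.9,0,0,0],[0,0,2.4,0,0,0],[0,0,2.6,0,0,0],[0,0,2.6,0,0,0],[0,0,2.6,0,0,0]]
  ]
}}

```text
time: 6.55
position: [0.6389, 0.0528, 0.2418]
tool_rot: [0.707, 0.707, 0.001, 0.001]
ft_force: [-0.5, -0.6, -1.1]
grip_width: 0.0314
grip_force: 14.8
```

```bash
cat > look.py <<'E'
import sys
from rig import *
from h import *
n,x0,y0,w,h,out=sys.argv[1],*map(int,sys.argv[2:6]),sys.argv[6]
s=camera(n);np.savez(out+".npz",**s);f=min(780/w,590/h)
cv2.imwrite(f"pics/{out}.png",cv2.resize(s["pixels"][y0:y0+h,x0:x0+w],None,fx=f,fy=f,interpolation=2))
o=get_obs();print(o["position"].round(4),o["grip_width"],o["grip_force"],o["ft_force"].round(1),"scale",f)
E
python3 look.py side 130 110 160 120 m4
```

```text
[0.6388 0.0529 0.2419] 0.03160478287871104 14.79994922876358 [-0.1 -0.5 -1.7] scale 4.875
```

View pics/m4.png

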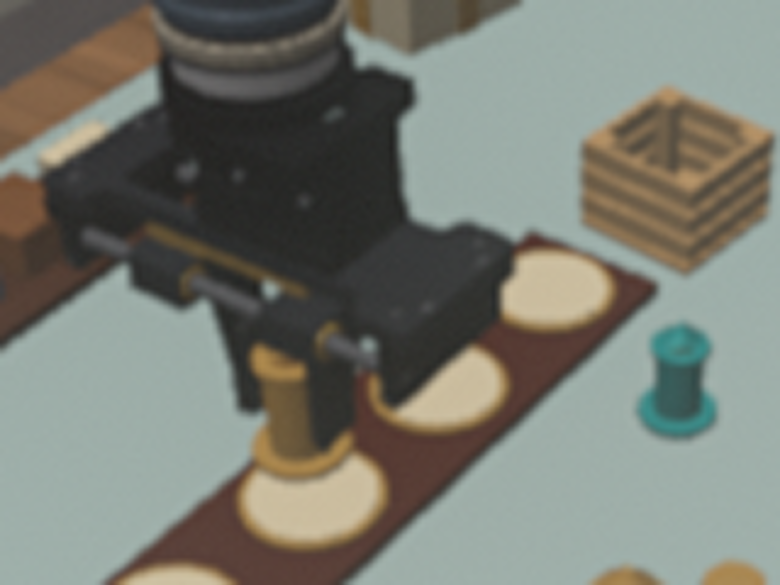

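Call:
{"method": "move_arm", "body": {
  "commands": [
    [[0,0,0.3,0,0,0],[0,0,0.5,0,0,0],[0,0,0.62,0,0,0],[0,0,0.66,0,0,0],[0,0,0.68,0,0,0],[0,0,0.68,0,0,0]]
  ]
}}

```text
time: 7.35
position: [0.6381, 0.053, 0.214]
tool_rot: [0.707, 0.707, -0.0, -0.0]
ft_force: [-2.9, 0.2, 2.9]
grip_width: 0.0319
grip_force: 15.1
```

```bash
python3 look.py side 130 110 160 120 m5
```

```text
[0.6381 0.053  0.214 ] 0.03167877429463072 15.13613909482956 [-4.  -0.3  4.2] scale 4.875
```

View pics/m5.png

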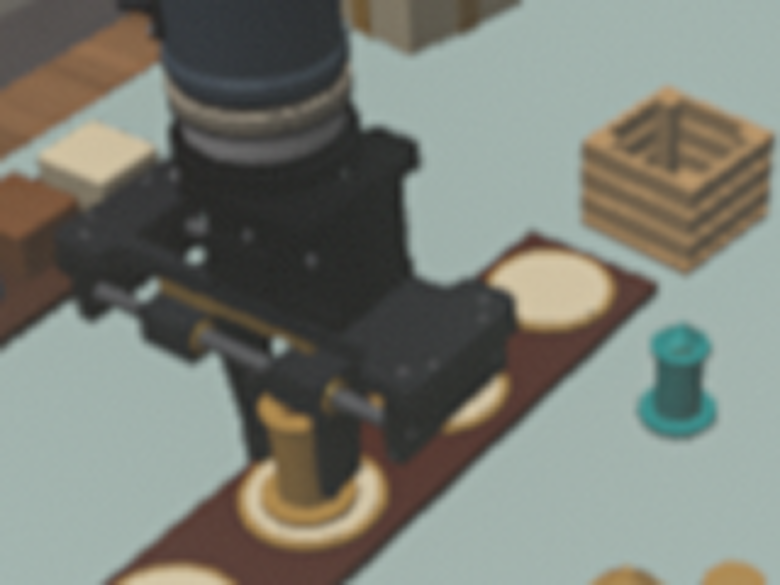

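The 70 stands on its mark: foot centre about (310,491), mark centre (313,497). I release it, rise and go to the 84.

Call:
{"method": "move_arm", "body": {
  "commands": [
    [[0,0,0,0,0,0],[0,0,0,0,0,0],[0,0,0,0,0,0],[0,0,0,0,0,0],[0,0,-0.4,0,0,0],[0,0,-1.2,0,0,0],[0,0,-2.2,0,0,0],[0,0,-3,0,0,0]]
  ],
  "claw": -0.5
}}

```text
time: 8.4
position: [0.6386, 0.053, 0.3364]
tool_rot: [0.707, 0.707, 0.001, 0.001]
ft_force: [0.8, -0.1, 0.7]
grip_width: 0.0655
grip_force: 0.0
```

Call:
{"method": "move_arm", "body": {
  "commands": [
    [[0.2,-1.2,0,0,0,0],[0.4,-2.4,0,0,0,0],[0.53,-3.6,0,0,0,0],[0.53,-4.3,0.5,0,0,0],[0.53,-4.53,1.1,0,0,0],[0.53,-4.53,1.1,0,0,0],[0.53,-4.53,1.1,0,0,0]]
  ]
}}

```text
time: 9.28
position: [0.4584, 0.0741, 0.2906]
tool_rot: [0.707, 0.707, 0.001, 0.001]
ft_force: [0.3, -0.2, -0.5]
grip_width: 0.0656
grip_force: 0.0
```

```bash
python3 look.py side 130 120 180 140 m6
```

```text
[0.4585 0.074  0.2907] 0.06537974238301243 0.0 [0.9 0.  0.6] scale 4.214285714285714
```

View pics/m6.png

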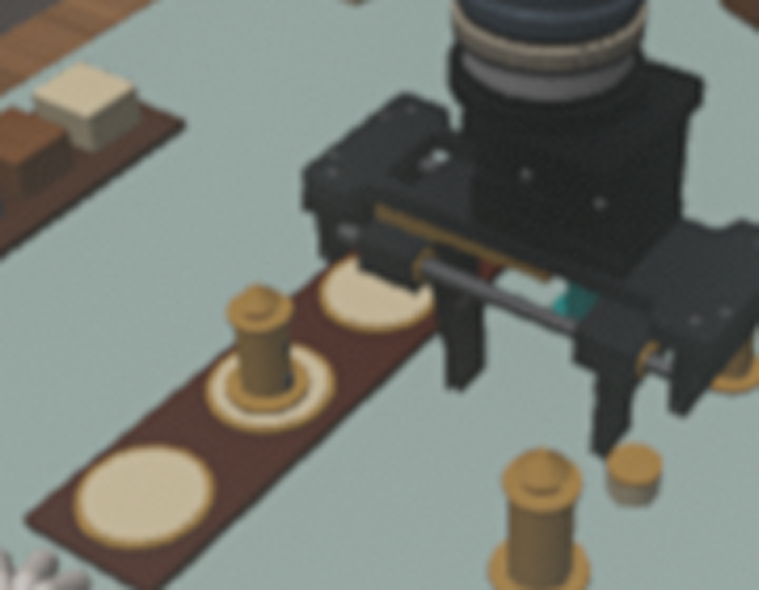

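The 70 stands upright and centred on its mark at (266,388). The tips at (460,385) and (605,452) straddle the 84, whose dome is at (541,455). I go down and grip.

Call:
{"method": "move_arm", "body": {
  "commands": [
    [[0,0,0.8,0,0,0],[0,0,1.6,0,0,0],[0,0,2.0,0,0,0],[0,0,2.0,0,0,0]]
  ]
}}

```text
time: 9.82
position: [0.458, 0.074, 0.2092]
tool_rot: [0.707, 0.707, -0.0, -0.0]
ft_force: [0.2, -1.0, -0.0]
grip_width: 0.0655
grip_force: 0.0
```

Call:
{"method": "move_arm", "body": {
  "commands": [
    [[0,0,0,0,0,0],[0,0,0,0,0,0],[0,0,0,0,0,0],[0,0,0,0,0,0],[0,0,0,0,0,0],[0,0,0,0,0,0]]
  ],
  "claw": 1,
  "squeeze": 18
}}

```text
time: 10.58
position: [0.4567, 0.0742, 0.2099]
tool_rot: [0.707, 0.707, -0.0, -0.0]
ft_force: [-2.2, -0.7, 5.7]
grip_width: 0.036
grip_force: 19.9
```

Call:
{"method": "move_arm", "body": {
  "commands": [
    [[0,0,-0.5,0,0,0],[0,0,-1.3,0,0,0],[0,0,-2.2,0,0,0],[-0.3,0.5,-2.9,0,0,0],[-0.8,1.3,-3,0,0,0],[-1.4,2.2,-3,0,0,0],[-2.0,3.1,-3,0,0,0],[-2.6,3.9,-3,0,0,0],[-2.85,4.35,-3,0,0,0],[-2.93,4.5,-3,0,0,0],[-2.93,4.5,-3,0,0,0]]
  ]
}}

```text
time: 11.95
position: [0.6367, -0.0429, 0.3288]
tool_rot: [0.707, 0.707, -0.0, -0.001]
ft_force: [-0.1, 0.2, -2.1]
grip_width: 0.0357
grip_force: 19.2
```

Call:
{"method": "move_arm", "body": {
  "commands": [
    [[0,0,0.6,0,0,0],[0,0,1.4,0,0,0],[0,0,2.1,0,0,0],[0,0,2.4,0,0,0],[0,0,2.55,0,0,0],[0,0,2.62,0,0,0],[0,0,2.66,0,0,0],[0,0,2.66,0,0,0]]
  ]
}}

```text
time: 12.95
position: [0.6374, -0.0431, 0.2238]
tool_rot: [0.707, 0.707, 0.0, 0.0]
ft_force: [-0.2, 0.6, -1.5]
grip_width: 0.0359
grip_force: 19.2
```

```bash
python3 look.py side 130 110 160 120 m7
```

```text
[ 0.6373 -0.0431  0.2238] 0.0358770593028124 19.247201308608055 [ 1.3  0.6 -1.3] scale 4.875
```

View pics/m7.png

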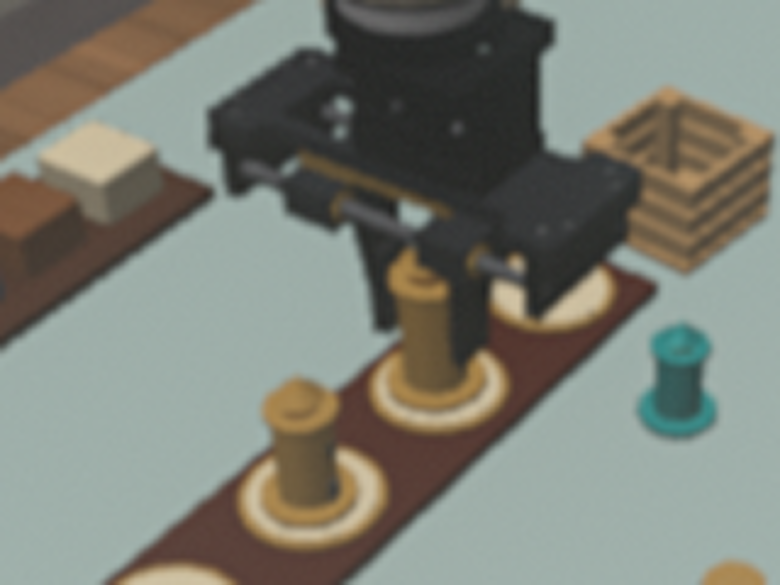

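The 84 is on its mark with centres aligned: foot (434,380), mark (440,385). I lower 2 mm more, release, and go to the 56.

Call:
{"method": "move_arm", "body": {
  "commands": [
    [[0,0,0.04,0,0,0],[0,0,0.06,0,0,0],[0,0,0.06,0,0,0]]
  ]
}}

```text
time: 13.38
position: [0.6373, -0.0432, 0.2228]
tool_rot: [0.707, 0.707, 0.0, 0.001]
ft_force: [-3.0, 0.0, 9.1]
grip_width: 0.036
grip_force: 20.1
```

Call:
{"method": "move_arm", "body": {
  "commands": [
    [[0,0,0,0,0,0],[0,0,0,0,0,0],[0,0,0,0,0,0],[0,0,0,0,0,0],[0,0,-0.4,0,0,0],[0,0,-1.2,0,0,0],[0,0,-2.2,0,0,0],[0,0,-3,0,0,0]]
  ],
  "claw": -0.5
}}

```text
time: 14.38
position: [0.6373, -0.0431, 0.3435]
tool_rot: [0.707, 0.707, 0.001, 0.001]
ft_force: [-0.2, 0.8, -0.2]
grip_width: 0.0654
grip_force: 0.0
```

Call:
{"method": "move_arm", "body": {
  "commands": [
    [[-0.4,-1.2,0,0,0,0],[-0.8,-2.4,0,0,0,0],[-1.2,-3.6,0,0,0,0],[-1.52,-4.5,0.5,0,0,0],[-1.52,-4.78,1.2,0,0,0],[-1.52,-4.78,1.6,0,0,0],[-1.52,-4.78,1.6,0,0,0],[-1.52,-4.78,1.6,0,0,0]]
  ]
}}

```text
time: 15.38
position: [0.4466, -0.1041, 0.2776]
tool_rot: [0.707, 0.707, 0.0, 0.001]
ft_force: [0.5, 0.3, 0.5]
grip_width: 0.0653
grip_force: 0.0
```

```bash
python3 look.py side 200 110 150 115 m8
```

```text
[ 0.4466 -0.104   0.2777] 0.06520551787338229 0.0 [ 0.1 -0.1  0.1] scale 5.130434782608695
```

View pics/m8.png

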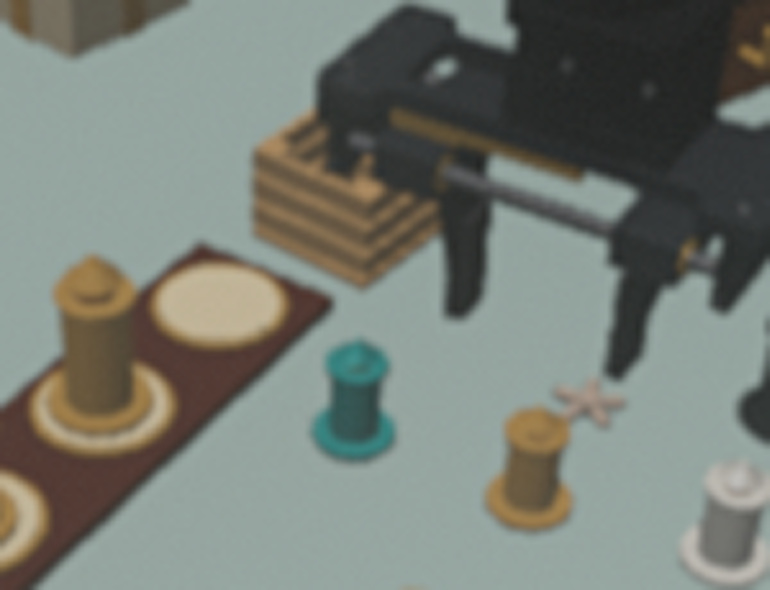

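The 84 stands upright on its mark at (95,410). The tips at (462,312) and (617,375) straddle the brass 56, whose dome is at (540,412), with turquoise and white clear. I go down and grip.

Call:
{"method": "move_arm", "body": {
  "commands": [
    [[0,0,0.8,0,0,0],[0,0,1.6,0,0,0],[0,0,2.0,0,0,0],[0,0,2.12,0,0,0],[0,0,2.12,0,0,0]]
  ],
  "claw": -0.4
}}

```text
time: 16.05
position: [0.4464, -0.1039, 0.1924]
tool_rot: [0.707, 0.707, 0.0, 0.0]
ft_force: [-0.5, 0.3, 0.4]
grip_width: 0.0607
grip_force: 0.0
```

Call:
{"method": "move_arm", "body": {
  "commands": [
    [[0,0,0,0,0,0],[0,0,0,0,0,0],[0,0,0,0,0,0],[0,0,0,0,0,0],[0,0,0,0,0,0],[0,0,0,0,0,0],[0,0,0,0,0,0]]
  ],
  "claw": 1,
  "squeeze": 15
}}

```text
time: 16.92
position: [0.4457, -0.1037, 0.192]
tool_rot: [0.707, 0.707, -0.0, -0.0]
ft_force: [-2.3, -0.2, 3.2]
grip_width: 0.0272
grip_force: 15.1
```

Call:
{"method": "move_arm", "body": {
  "commands": [
    [[0,0,-0.6,0,0,0],[0,0,-1.6,0,0,0],[0,0,-2.6,0,0,0],[0.6,0.45,-3.4,0,0,0],[1.4,1.05,-3.5,0,0,0],[2.4,1.85,-3.5,0,0,0],[3.4,2.6,-3.5,0,0,0],[4.4,3.4,-3.5,0,0,0],[5.4,4.15,-3.5,0,0,0],[6.0,4.65,-3.5,0,0,0],[6.28,4.87,-3.5,0,0,0],[6.28,4.87,-3.5,0,0,0]]
  ]
}}

```text
time: 18.42
position: [0.6406, 0.1476, 0.3313]
tool_rot: [0.707, 0.707, -0.0, -0.0]
ft_force: [-0.9, 0.0, -2.6]
grip_width: 0.0276
grip_force: 14.8
```

Call:
{"method": "move_arm", "body": {
  "commands": [
    [[0,0,0.6,0,0,0],[0,0,1.5,0,0,0],[0,0,2.3,0,0,0],[0,0,2.8,0,0,0],[0,0,3.0,0,0,0],[0,0,3.1,0,0,0],[0,0,3.15,0,0,0],[0,0,3.15,0,0,0]]
  ]
}}

```text
time: 19.42
position: [0.641, 0.1474, 0.2067]
tool_rot: [0.707, 0.707, 0.001, 0.0]
ft_force: [-0.5, 0.1, -0.3]
grip_width: 0.0273
grip_force: 14.8
```

```bash
python3 look.py side 90 140 160 120 m9
```

```text
[0.641  0.1475 0.2067] 0.027662508567397097 14.81727048754692 [-0.1 -0.5 -1.6] scale 4.875
```

View pics/m9.png

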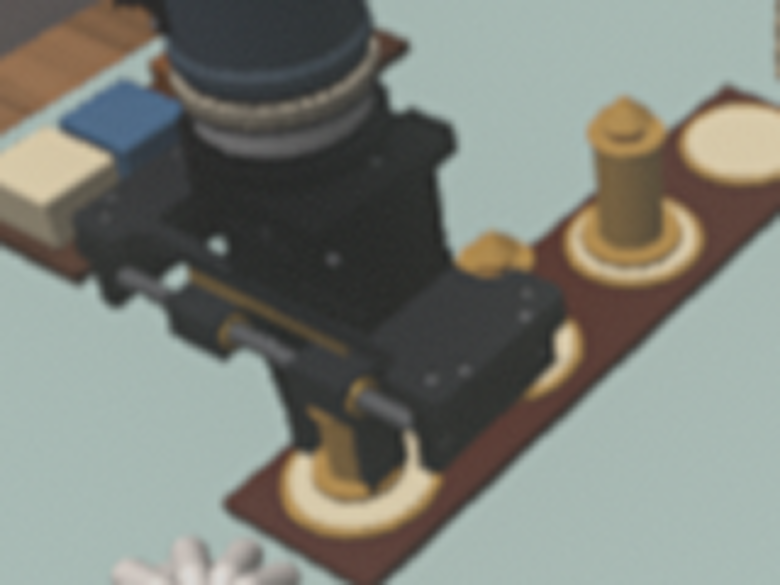

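The 56 is just above its mark and centred: foot about (355,478), mark (360,483). I lower 2 mm, release, and go to the 98.

Call:
{"method": "move_arm", "body": {
  "commands": [
    [[0,0,0.03,0,0,0],[0,0,0.05,0,0,0],[0,0,0.05,0,0,0]]
  ]
}}

```text
time: 19.85
position: [0.6409, 0.1474, 0.2049]
tool_rot: [0.707, 0.707, 0.0, 0.0]
ft_force: [-2.1, 0.4, 5.1]
grip_width: 0.0272
grip_force: 15.2
```

Call:
{"method": "move_arm", "body": {
  "commands": [
    [[0,0,0,0,0,0],[0,0,0,0,0,0],[0,0,0,0,0,0],[0,0,0,0,0,0],[0,0,-0.4,0,0,0],[0,0,-1.2,0,0,0],[0,0,-2.2,0,0,0],[0,0,-3.2,0,0,0]]
  ],
  "claw": -0.4
}}

```text
time: 20.85
position: [0.6407, 0.1473, 0.3342]
tool_rot: [0.707, 0.707, 0.0, 0.0]
ft_force: [0.4, -0.2, 0.5]
grip_width: 0.0609
grip_force: 0.0
```

Call:
{"method": "move_arm", "body": {
  "commands": [
    [[0.7,-1,0,0,0,0],[1.4,-2,0,0,0,0],[2.1,-3,0,0,0,0],[2.8,-4,0,0,0,0],[3.04,-4.35,0.4,0,0,0],[3.04,-4.35,0.7,0,0,0],[3.04,-4.35,0.7,0,0,0]]
  ],
  "claw": -0.6
}}

```text
time: 21.72
position: [0.4674, 0.2686, 0.3037]
tool_rot: [0.707, 0.707, -0.0, 0.0]
ft_force: [0.3, -0.0, 0.9]
grip_width: 0.0694
grip_force: 0.0
```

```bash
python3 look.py side 90 180 215 160 m10
```

```text
[0.4679 0.2685 0.304 ] 0.06981252026609099 0.0 [-0.4  0.3  0.8] scale 3.627906976744186
```

View pics/m10.png

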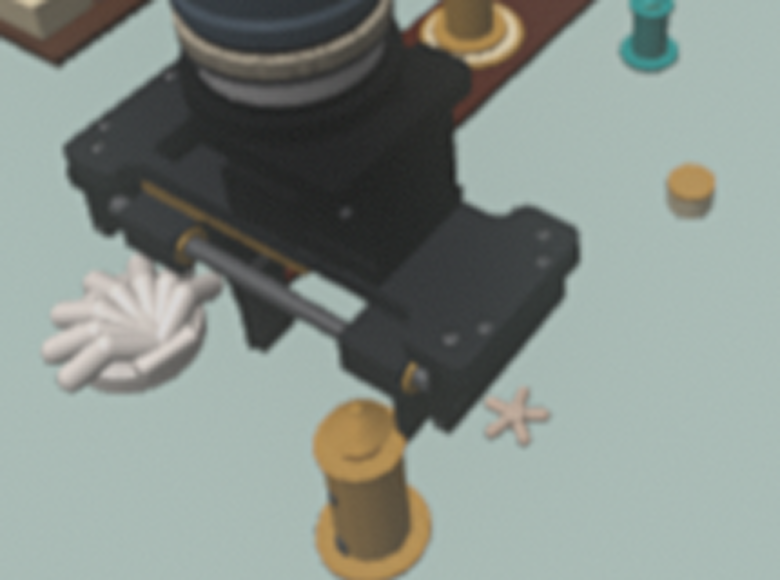

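The 98 looks slightly off from the gripper axis, so I compute it.

Run:
```python
from h import *
s=dict(np.load("m10.npz"))
def proj(p):
    q=s["extrinsics"][:3]@np.append(p,1)*[1,-1,-1]
    return cv2.projectPoints(q.reshape(1,1,3),np.zeros(3),np.zeros(3),s["camera_matrix"],s["D"])[0][0,0]
f=3.6279;pt=lambda p:((proj(np.array(p))-[90,180])*f).round(1)
print("dome pred",pt((.4675,.2685,.098)),"foot",pt((.4675,.2685,.003)))
for sx in(-.035,.035):
  for dx in(0,.012*np.sign(sx)):
    for dy in(-.0095,.0095): print("tip",sx,dx,dy,pt((.4675+sx+dx,.2685+dy,.122)))
for px,h in(((362,402),.098),((372,538),.004)): print(ray(s,(px[0]/f+90,px[1]/f+180),h).round(4))
```

```text
dome pred [347.3 403.7] foot [366.4 524.8]
tip -0.035 0 -0.0095 [422.6 391.3]
tip -0.035 0 0.0095 [393.7 424.3]
tip -0.035 -0.012 -0.0095 [446.  404.7]
tip -0.035 -0.012 0.0095 [417.4 438.2]
tip 0.035 0 -0.0095 [293.5 317.8]
tip 0.035 0 0.0095 [263.2 347.8]
tip 0.035 0.012 -0.0095 [272.5 305.9]
tip 0.035 0.012 0.0095 [242.  335.4]
[0.4628 0.2644 0.098 ]
[0.4605 0.2728 0.004 ]
```

The tips match the prediction. The 98 sits at about (0.464, 0.2685), so I shift 3 mm in x, go down and grip.

Call:
{"method": "move_arm", "body": {
  "commands": [
    [[0,-0.08,0.5,0,0,0],[0,-0.08,1.2,0,0,0],[0,-0.08,1.8,0,0,0],[0,-0.08,2.05,0,0,0],[0,-0.08,2.05,0,0,0]]
  ]
}}

```text
time: 22.4
position: [0.4643, 0.2686, 0.2217]
tool_rot: [0.707, 0.707, -0.0, -0.0]
ft_force: [0.2, 0.3, -0.4]
grip_width: 0.0699
grip_force: 0.0
```

Call:
{"method": "move_arm", "body": {
  "commands": [
    [[0,0,0,0,0,0],[0,0,0,0,0,0],[0,0,0,0,0,0],[0,0,0,0,0,0],[0,0,0,0,0,0],[0,0,0,0,0,0],[0,0,0,0,0,0]]
  ],
  "claw": 1,
  "squeeze": 20
}}

```text
time: 23.28
position: [0.4642, 0.2691, 0.2224]
tool_rot: [0.707, 0.707, 0.001, 0.001]
ft_force: [1.5, -0.2, 4.3]
grip_width: 0.0394
grip_force: 20.1
```

Call:
{"method": "move_arm", "body": {
  "commands": [
    [[0,0,-0.6,0,0,0],[0,0,-1.6,0,0,0],[0,0,-2.6,0,0,0],[-0.5,0,-3.5,0,0,0],[-1.4,0.2,-4,0,0,0],[-2.4,0.6,-4,0,0,0],[-3.4,1.0,-4,0,0,0],[-4.4,1.4,-4,0,0,0],[-5.4,1.8,-4,0,0,0],[-6.4,2.2,-4,0,0,0],[-7.4,2.6,-4,0,0,0],[-8.2,3.0,-4,0,0,0]]
  ]
}}

```text
time: 24.78
position: [0.5828, -0.0603, 0.3802]
tool_rot: [0.707, 0.707, -0.001, -0.003]
ft_force: [0.8, 0.8, -3.2]
grip_width: 0.0398
grip_force: 19.7
```

Call:
{"method": "move_arm", "body": {
  "commands": [
    [[-0.8,0.5,0,0,0,0],[-1.5,0.9,0,0,0,0],[-1.85,1.15,0,0,0,0],[-1.97,1.27,0,0,0,0],[-1.97,1.27,0.7,0,0,0],[-1.97,1.27,1.6,0,0,0],[-1.97,1.27,2.5,0,0,0],[-1.97,1.27,3.1,0,0,0],[-1.97,1.27,3.45,0,0,0],[-1.97,1.27,3.6,0,0,0],[-1.97,1.27,3.65,0,0,0],[-1.97,1.27,3.65,0,0,0]]
  ]
}}

```text
time: 26.28
position: [0.6347, -0.1379, 0.2369]
tool_rot: [0.707, 0.707, 0.0, 0.001]
ft_force: [0.4, -0.1, -2.4]
grip_width: 0.0392
grip_force: 19.7
```

```bash
python3 look.py side 150 90 160 120 m11
```

```text
[ 0.6347 -0.138   0.2369] 0.039494299490743075 19.690061509609222 [ 0.1 -0.6 -2. ] scale 4.875
```

View pics/m11.png

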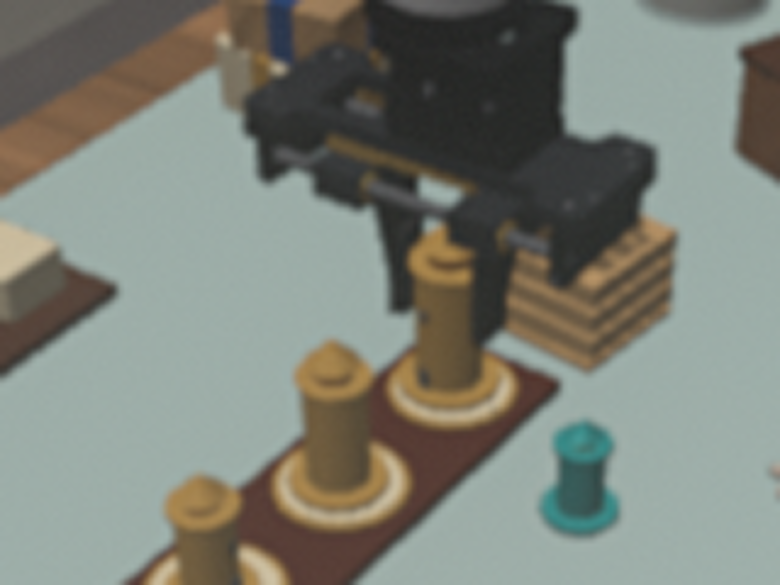

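The 98 is just above the last mark and centred: foot (449,378), mark (453,384). I lower it, release and rise clear.

Call:
{"method": "move_arm", "body": {
  "commands": [
    [[0,0,0.03,0,0,0],[0,0,0.06,0,0,0],[0,0,0.06,0,0,0]]
  ]
}}

```text
time: 26.7
position: [0.635, -0.1382, 0.2353]
tool_rot: [0.707, 0.707, 0.001, 0.001]
ft_force: [-0.3, -0.0, 4.7]
grip_width: 0.0394
grip_force: 20.1
```

Call:
{"method": "move_arm", "body": {
  "commands": [
    [[0,0,0,0,0,0],[0,0,0,0,0,0],[0,0,0,0,0,0],[0,0,0,0,0,0],[0,0,-0.4,0,0,0],[0,0,-1.2,0,0,0],[0,0,-2.2,0,0,0],[0,0,-3.2,0,0,0],[0,0,-4,0,0,0],[-1.2,-0.6,-4.2,0,0,0],[-2.4,-1.2,-4.2,0,0,0],[-3,-1.5,-4.2,0,0,0]]
  ],
  "claw": -0.4
}}

```text
time: 28.2
position: [0.5731, -0.2599, 0.4032]
tool_rot: [0.708, 0.706, -0.0, 0.001]
ft_force: [0.7, -0.1, 0.2]
grip_width: 0.0611
grip_force: 0.0
```

```bash
python3 look.py side 70 110 240 180 m12
python3 - <<'E'
from h import *
s=dict(np.load("m12.npz"));a=dict(np.load("side0.npz"));W,_=cloud(s)
print(np.abs(s["pixels"][240:295,95:150].astype(int)-a["pixels"][240:295,95:150]).mean())
for m,H,r,rf in(((.6372,.1483),56,12,20),((.6353,.0535),70,14,22.5),((.6337,-.0416),84,16,25),((.6318,-.1364),98,18,27.5)):
    p=W.reshape(-1,3);d=np.hypot(p[:,0]-m[0],p[:,1]-m[1])
    q=p[(d<.035)&(p[:,2]>.022)&(p[:,2]<.013+.68*H/1000)]
    c,e=circ(q[:,:2],r/1000);print(H,len(q),((c-m)*1000).round(1),(e*1e3).round(2),"top",p[(d<.02)][:,2].max().round(3))
E
```

```text
[ 0.5722 -0.2623  0.403 ] 0.06074002240879554 0.0 [-0.7 -1.9  0.3] scale 3.25
8.225785123966942
56 118 [ 2.  -1.1] 0.69 top 0.069
70 170 [1.1 0.8] 0.72 top 0.081
84 225 [ 2.6 -0.9] 0.76 top 0.096
98 275 [ 4.  -2.3] 0.92 top 0.11
```

View pics/m12.png

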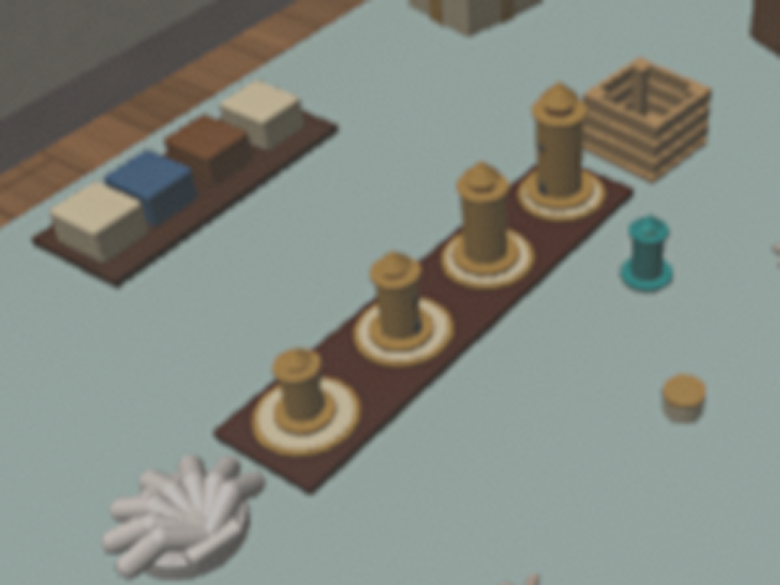

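All four stand upright on their marks in rising order from the shell, within about 5 mm of centre: (300,405), (400,325), (486,250) and (561,190). The arm is clear, so I hand in.

```bash
python3 -c "
from rig import *
print(hand_in())"
```

```text
the job is handed in; nothing more can be done
None
```

I handed the job in: the four brass lighthouses stand upright on their marks, 56, 70, 84, 98 mm rising from the shell end, each about 5 mm or less off centre by the last camera check; the arm never touched the shell, and the hand-in gave no verdict.

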